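# Seat the taper-shank frame stop in the backing block

## Robot

A 6-joint arm with a two-finger parallel gripper is mounted at the origin on the work surface. World frame = base frame: x ahead of the robot, y to its left, z up, the work surface at z = 0. Lengths are in m, angles in rad, forces in N, time in s.
With the tool pointing down it reaches from about 0.4 to 0.825 m from the base axis. Payload 7 kg.
Tool frame: the origin (TCP) lies at the centre of the arm's flange, where the gripper is bolted on; the fingertips stand 178 mm ahead of it and the grasp point (between the pads) lies 159 mm ahead of it; z points along the fingers, y is the direction in which the jaws open and shut (so a half turn about z gives the same grasp; the last joint's range is limited). The gripper opens to 88 mm and grips with 3 to 60 N. Pads are 19 mm wide; open, the fingers measure 130 mm over their backs; the gripper's body (78 mm by 193 mm) begins 47 mm behind the grasp point.
Start: joints at [-0.838, 0.359, 0.012, 0, -1.224, -0.288], TCP at [0.29, -0.609, 0.405] pointing down, gripper open.
Joint ranges: [-3.07, 3.07], [-1.43, 2.12], [-1.02, 1.25], [-3.03, 1.67], [-3.05, -0], [-3.03, 3.03]. Speed limits (rad/s): [2.39, 2.39, 3.01, 3.14, 3.14, 3.14].

## Interface

Orientations are given as [roll, pitch, yaw] about the fixed x, y, z axes, in that order (R = Rz(yaw) Ry(pitch) Rx(roll)).
In Python, from station import * gives the robot as it stands.
- The arm moves only by the tool send_rows, never from a script. Its argument "motion" is a list of rows, each an object with "offset": the shift along the tool's x, y, z in cm, a list of three; "turn": the turn about the tool's z in degrees. In form: [{"offset": [x, y, z], "turn": turn}, ...]. A call has 1 to 8 rows; each row is the pose to reach, as a shift and turn from the pose commanded when the call began, along the tool's axes at that moment; what a row does not reach only later rows make up. A row lasts 1/10 s, in which the tool goes at most 50 mm and 8.59 degrees, less where a joint would pass 70% of its speed; a pose out of reach is approached as far as the arm can. A call with a gripper value outside its range is refused whole. "hand" is the opening, from -1 (shut) to 1 (fully open), set as the call begins (left out, the last holds). The fingers move at their own pace and stop on an object; "squeeze" is the grip in N (left out, the last holds). Time passes only in rows, so rows that repeat a pose let the fingers close. It gives the time, the measured TCP pose, the force and the opening at its end, in the units of the state.
- get_state(): the state, without advancing time (a new reading comes with each control period).
- grab_frame(name): name is "side" or "top"; returns a dict with "frame" (400x640x3 uint8, blue, green, red), "range_z" (400x640 float32, m along the optical axis (not along the pixel's ray), 0 where there is no reading), "vertical_fov" (degrees; the focal length in pixels is half the picture's height over the tangent of half this angle, whatever the lens; pixels are square), "cx", "cy" (the principal point, pixels), "k1" (the pictures are not rectified: a ray, as slopes to the right and down, at radius r is drawn at 1 + k1 r^2 times it, then the intrinsics apply), "cam_to_world" (4x4, takes a point from camera to world coordinates). Camera axes: x right, y up, looking along -z (the intrinsics and any distortion apply to the point x, -y, -z); pixel columns grow to the right and rows downward; lengths in m; the calibration is good to about 2 mm. A picture is of the moment at which its call begins.
- job_done(): hands the job in, once; it reports no verdict.
The state is a dict: "t": time; "q": joint angles; "qd": joint speeds; "joint_efforts": joint torques, N m; "eef_pos": TCP position; "ee_rot": TCP orientation; "force": force on the tool from outside, world axes, zero at the start; "moment": the same for the moment, N m; "width": finger opening in m.
Only numpy, scipy, OpenCV 4.12 (cv2) and the standard library are available. Lean on these libraries where they do the work, as an engineer would, in place of code of your own. Each camera call takes 0.05 s, during which the arm holds its last target. There are 200 camera calls.

## Task

Take the round-headed frame stop out of the wooden rack and nest its tapered shank in the tapered brass bush of the dark wooden backing block, letting it centre itself. A stiff knock-out plunger holds it proud, so push it straight down until its shoulder has pressed the seat ring flush with the bush and stops hard, and keep leaning on it with about 20 N for a second, never with more than 30 N, then let go. Leave the square-headed stop, the point gun and the glue bottle where they are.

Things in the scene. Friction and masses are not known exactly. Their poses are not given: they have to be found in the camera images.
- stop_head (a point): Centre of the round head of the aluminium frame stop (loose, 0.2 to 0.33 kg, round about its z axis, which points up). Head: plain cylinder, diameter 40, height 40 mm, flat top 20 above this point, shoulder flange (diameter 54, 6 thick) from 20 to 26 below it. It starts hanging by the flange in a hole of the rack. Grip the head from above; its top can be pressed with closed fingers.
- stop_shoulder (a point): Point on the same stop's axis in the plane of the shoulder's underside, 26 mm below stop_head. From here the shank tapers from diameter 40 to diameter 20 at its flat lower end, 40 mm below this point.
- block_top (a point): Point on the bush's axis in the plane of the wooden top, centre of the dark wooden backing block (fixed, 110 mm along its x, 170 along its y, 58 high; z up). The brass bush there, outer diameter 52, is height-adjustable and locked: its rim is 2 to 22 mm above this point (differs, not measured, never moves). Its polished, slippery bore tapers from diameter 41.6 at the rim to 21.5 at 41 mm depth.
- seat_ring (a joint): Travel (m, downwards) of the thin steel seat ring round the bush's mouth, diameter 53. At 0 (start) it stands 3 mm above the rim; the stop's shoulder pushes it down and at 0.003 it is flush and the shoulder lies hard on the rim: the stop is home, with 0.6 mm of play at its sides. It yields at 4 N and stays (no spring).
- rack_top (a point): Centre of the top face, height 48 mm, of the light wooden rack (fixed; 85 mm along its x axis, 220 mm along its y axis). Its two round holes, diameter 45, lie at y = +55 and -55 mm in this frame; the two stops hang in them, either way round, with about 2.5 mm of play.
- square_head (a point): Centre of the head of the other aluminium stop, which has a square head 36 x 36 x 40 mm, the same flange and a straight shank; it hangs in the other hole of the rack. Not to be moved.
- point_gun: Black framer's point gun lying on its side, about 90 x 160 mm and 30 mm high; origin under its middle. Bystander.
- glue: White glue bottle, diameter 56, height 150 mm, upright; origin under its middle. Bystander.
- block: The same backing block; origin on the bench under its middle, 58 mm below block_top. Inside its bush a 16 mm steel knock-out plunger stands, 20 to 36 mm below the rim (differs, not measured): a stop laid in stands upright on it, 4 to 20 mm proud of the rim, up to 6 mm off-centre. It yields at about 7 N, slightly more if hurried, stays where pushed (no spring) and goes deep enough.

How it is judged:
By the outcome, as a careful person would: the job done as asked, in the order asked, and still so for the second after the job is handed in, with the robot touching nothing.
It also fails if it takes over 67 s, if anything falls off the work surface, if the arm or the gripper's body presses on something with over 40 N, if the wrist force passes 120 N, or if a joint passes its speed limit or range.

## Working session

There is one attempt and no reset: what is moved stays moved. The work goes in short steps, Python scripts to look and compute and a tool call to move; the robot and the scene stay as the last step left them, time stands still between calls to the robot, and variables do not carry over. Pictures are saved under pics/ and viewed, about 8 in all and at most 12, crops included, and the job is handed in when it is done.

Besides the shell and the picture viewer there is one more tool, called as name([rows], argument=value, ...), one row to a line, values as JSON. send_rows: Moves the arm, as the interface text tells. Its arguments: {"type":"object","properties":{"motion":{"type":"array"},"hand":{"type":"number"},"squeeze":{"type":"number"}},"required":["motion"]}

```bash
mkdir -p pics; cat > h.py <<'E'
from station import *
import numpy as np, cv2
def world(f):
    H,W=f["range_z"].shape
    fl=H/2/np.tan(np.radians(f["vertical_fov"])/2)
    u,v=np.meshgrid(np.arange(W),np.arange(H))
    K=np.array([[fl,0,f["cx"]],[0,fl,f["cy"]],[0,0,1.]])
    p=np.stack([u,v],-1).reshape(-1,1,2).astype(np.float64)
    n=cv2.undistortPoints(p,K,np.array([f["k1"],0,0,0.])).reshape(H,W,2)
    z=f["range_z"]
    P=np.stack([n[...,0]*z,-n[...,1]*z,-z,np.ones_like(z)],-1)@np.array(f["cam_to_world"]).T
    P=P[...,:3]; P[z<=0]=np.nan
    return P
E
python3 - <<'E'
from h import *
s=get_state(); print(s)
for n in("top","side"):
    f=grab_frame(n); cv2.imwrite(f"pics/{n}0.png",f["frame"]); np.save(f"{n}0.npy",world(f)); print(n,f["cam_to_world"],f["vertical_fov"],f["k1"])
E
```

```text
{'t': 0.0, 'q': array([-8.37872675e-01,  3.59364031e-01,  1.10598695e-02, -3.80013744e-04,
       -1.22409369e+00, -2.88094684e-01]), 'qd': array([-0.00224095, -0.00120071, -0.00124198, -0.00055852, -0.00025454,
        0.00051762]), 'joint_efforts': array([ 4.31809076e-05, -5.82713163e+01,  2.93057388e+01,  6.99725837e+00,
        6.95041599e-03, -1.42190734e-04]), 'eef_pos': array([ 0.290367  , -0.60912985,  0.40373228]), 'ee_rot': array([ 3.13995562e+00, -1.12567513e-04, -2.69689301e+00]), 'force': array([ 0.47069761, -0.87726014,  0.64583468]), 'moment': array([-0.07720694, -0.06985345, -0.0453221 ]), 'width': 0.08776647877385396}
top [[-0.11664332  0.97091316 -0.20909801  0.42365476]
 [-0.99316394 -0.11496928  0.02018552 -0.0042292 ]
 [-0.00444147  0.21002311  0.97768633  1.08489155]
 [ 0.          0.          0.          1.        ]] 47.315622703407456 -0.13134392905692543
side [[-0.83290386  0.33590544 -0.43981666  0.33632565]
 [-0.55321018 -0.48359219  0.67830457  0.46414629]
 [ 0.01515429  0.80827355  0.58861211  0.47625549]
 [ 0.          0.          0.          1.        ]] 56.11299073127402 0.006808436012743189
```

View pics/top0.png

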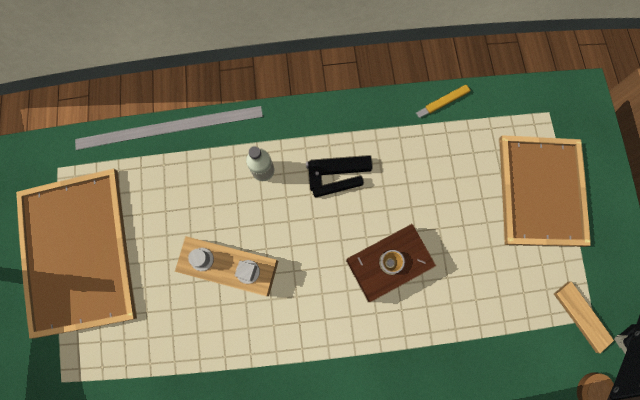

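View pics/side0.png

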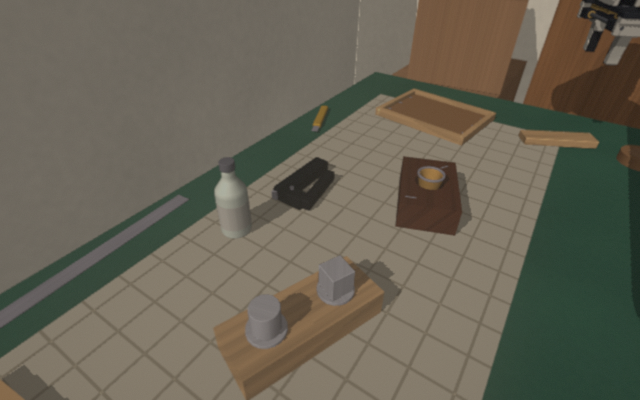

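The top view shows the round stop at about (200,258), the square one at (247,271) and the bush at (393,263). In the side view they are at (265,315), (336,278) and (431,178).

```bash
python3 - <<'E'
from h import *
def circ(P2):
    x,y=P2.T;A=np.c_[2*x,2*y,np.ones(len(x))];a=np.linalg.lstsq(A,x*x+y*y,rcond=None)[0]
    return a[:2],np.sqrt(a[2]+a[0]**2+a[1]**2)
def at(P,u,v,w): return P[v-w:v+w,u-w:u+w].reshape(-1,3)
for n,pts in(("top",dict(round=(200,258),square=(247,271),bush=(393,263))),("side",dict(round=(265,315),square=(336,278),bush=(431,178)))):
    P=np.load(n+"0.npy")
    for k,(u,v) in pts.items():
        Q=at(P,u,v,34 if n=="side" else 24); Q=Q[np.isfinite(Q).all(1)]
        h,e=np.histogram(Q[:,2],np.arange(0,.13,.003)); print(n,k,{round(e[i],3):int(h[i]) for i in range(len(h)) if h[i]>4})
        lo,hi=((.084,.13) if k!="bush" else (.0605,.1))
        T=Q[(Q[:,2]>lo)&(Q[:,2]<hi)]
        if k!="bush": zt=np.percentile(T[:,2],90); T=T[T[:,2]>zt-.004]
        if len(T)<5: continue
        (c,(a,b),ang)=cv2.minAreaRect((T[:,:2]*1000).astype(np.float32))
        print("  n",len(T),"zmed",np.median(T[:,2]).round(4),"mean",T.mean(0).round(4),"rect",np.round(c,1),round(a,1),round(b,1),round(ang,1))
        hull=cv2.convexHull((T[:,:2]*1000).astype(np.float32))[:,0]; print("  enc",cv2.minEnclosingCircle(hull),"circ",circ(hull))
# rack & block top rects
P=np.load("top0.npy")
for nm,(u,v),w,z in(("rack",(226,266),62,(.043,.053)),("block",(391,263),55,(.053,.063))):
    Q=at(P,u,v,w);Q=Q[np.isfinite(Q).all(1)];T=Q[(Q[:,2]>z[0])&(Q[:,2]<z[1])]
    print(nm,len(T),np.median(T[:,2]),cv2.minAreaRect((T[:,:2]*1000).astype(np.float32)))
E
```

```text
top round {np.float64(0.0): 301, np.float64(0.003): 64, np.float64(0.042): 120, np.float64(0.045): 621, np.float64(0.048): 441, np.float64(0.051): 110, np.float64(0.054): 49, np.float64(0.057): 13, np.float64(0.06): 6, np.float64(0.063): 5, np.float64(0.066): 6, np.float64(0.072): 8, np.float64(0.075): 6, np.float64(0.078): 7, np.float64(0.084): 8, np.float64(0.087): 20, np.float64(0.09): 90, np.float64(0.093): 116, np.float64(0.096): 20}
  n 195 zmed 0.0936 mean [0.5463 0.2628 0.0939] rect [547.1 262.7] 37.1 35.2 83.6
  enc ((547.052978515625, 263.383056640625), 19.948640823364258) circ (array([546.64536389, 263.15157183]), np.float64(18.638274980404642))
top square {np.float64(0.0): 251, np.float64(0.003): 48, np.float64(0.042): 128, np.float64(0.045): 671, np.float64(0.048): 514, np.float64(0.051): 105, np.float64(0.054): 59, np.float64(0.057): 7, np.float64(0.066): 5, np.float64(0.078): 5, np.float64(0.084): 5, np.float64(0.087): 9, np.float64(0.09): 104, np.float64(0.093): 147, np.float64(0.096): 26}
  n 227 zmed 0.0941 mean [0.5065 0.1608 0.0941] rect [506.2 161.2] 35.6 36.4 63
[... 2572 characters left out ...]
t64(0.051): 101, np.float64(0.054): 326, np.float64(0.057): 2043, np.float64(0.06): 56, np.float64(0.063): 52, np.float64(0.066): 57, np.float64(0.069): 62, np.float64(0.072): 79, np.float64(0.075): 108}
  n 401 zmed 0.0714 mean [ 0.4881 -0.1647  0.0705] rect [ 488.1 -164.8] 50.8 53.0 21.5
  enc ((488.738037109375, -163.72691345214844), 27.28312110900879) circ (array([ 488.66350863, -163.83924548]), np.float64(26.39347303955371))
rack 2676 0.04761588132453198 ((527.1986083984375, 212.2655792236328), (221.7138214111328, 84.70741271972656), 69.53973388671875)
block 3198 0.05760292602195083 ((489.75469970703125, -163.64271545410156), (111.75154113769531, 171.64279174804688), 20.998563766479492)
```

```bash
cat > to.py <<'E'
import sys
from h import *
from scipy.spatial.transform import Rotation as R
s=get_state(); g=[float(a) for a in sys.argv[1:4]]
r=R.from_euler('xyz',s["ee_rot"]); d=r.inv().apply(np.array(g)-s["eef_pos"])*100
print("t",round(s["t"],2),"offset cm",d.round(2),"pos",s["eef_pos"].round(4),"rpy deg",np.degrees(s["ee_rot"]).round(2),"F",s["force"].round(2),"w",round(s["width"],4),"q",s["q"].round(2))
E
python3 to.py 0.5455 0.2632 0.36
```

```text
t 0.1 offset cm [-60.56  67.77   4.47] pos [ 0.2904 -0.6092  0.4038] rpy deg [ 1.7992e+02 -1.0000e-02 -1.5452e+02] F [-0.46 -0.16  0.71] w 0.0879 q [-0.84  0.36  0.01 -0.   -1.22 -0.29]
```

send_rows([
  {"offset": [-3.3, 3.7, 0], "turn": -5},
  {"offset": [-6.6, 7.4, 0], "turn": -10},
  {"offset": [-9.9, 11.1, 0], "turn": -16},
  {"offset": [-13.2, 14.8, 0], "turn": -22},
  {"offset": [-16.5, 18.5, 0], "turn": -28},
  {"offset": [-19.8, 22.2, 0], "turn": -34},
  {"offset": [-23.1, 25.9, 0], "turn": -39},
  {"offset": [-26.4, 29.6, 0], "turn": -44},
], hand=1)

```text
t: 0.9
eef_pos: [0.4012, -0.2266, 0.4046]
ee_rot: [-3.141, 0.0, -1.925]
force: [1.4, -0.1, 1.3]
width: 0.0875
```

```bash
python3 to.py 0.5455 0.2632 0.36
```

```text
t 0.9 offset cm [-50.94   3.48   4.47] pos [ 0.4012 -0.2266  0.4046] rpy deg [-1.7999e+02  1.0000e-02 -1.1032e+02] F [ 1.43 -0.13  1.33] w 0.0875 q [-0.08 -0.   -0.44 -0.   -1.13 -0.27]
```

send_rows([
  {"offset": [-4.9, 0.35, 0]},
  {"offset": [-9.8, 0.7, 0]},
  {"offset": [-14.7, 1.05, 0]},
  {"offset": [-19.6, 1.4, 0]},
  {"offset": [-24.5, 1.7, 0]},
  {"offset": [-29.4, 2.0, 0]},
  {"offset": [-34.3, 2.4, 0]},
  {"offset": [-39.2, 2.7, 0]},
])

```text
validation failed for argument at $.mo...
```

```bash
python3 to.py 0.5455 0.2632 0.30
```

```text
t 0.9 offset cm [-50.94   3.49  10.47] pos [ 0.4012 -0.2266  0.4046] rpy deg [-1.7999e+02  1.0000e-02 -1.1032e+02] F [ 1.43 -0.13  1.33] w 0.0875 q [-0.08 -0.   -0.44 -0.   -1.13 -0.27]
```

Rows need "turn".

send_rows([
  {"offset": [-4.9, 0.35, 0], "turn": 0},
  {"offset": [-9.8, 0.7, 0], "turn": 0},
  {"offset": [-14.7, 1.05, 0], "turn": 0},
  {"offset": [-19.6, 1.4, 0], "turn": 0},
  {"offset": [-24.5, 1.7, 0], "turn": 0},
  {"offset": [-29.4, 2.0, 0], "turn": 0},
  {"offset": [-34.3, 2.4, 0], "turn": 0},
  {"offset": [-39.2, 2.7, 0], "turn": 0},
])

```text
t: 1.7
eef_pos: [0.5133, 0.1502, 0.4046]
ee_rot: [3.141, 0.0, -1.928]
force: [1.0, -1.5, 0.5]
width: 0.0878
```

```bash
python3 to.py 0.5455 0.2632 0.30
```

```text
t 1.7 offset cm [-11.71   0.94  10.46] pos [0.5133 0.1502 0.4046] rpy deg [ 179.99    0.   -110.49] F [ 1.03 -1.48  0.54] w 0.0878 q [ 0.65  0.13 -0.3  -0.   -1.15 -1.01]
```

send_rows([
  {"offset": [-4, 0.3, 2.5], "turn": 0},
  {"offset": [-8, 0.6, 5], "turn": 0},
  {"offset": [-10.5, 0.85, 7], "turn": 0},
  {"offset": [-11.7, 0.94, 9], "turn": 0},
  {"offset": [-11.7, 0.94, 11], "turn": 0},
  {"offset": [-11.7, 0.94, 13.5], "turn": 0},
  {"offset": [-11.7, 0.94, 15.5], "turn": 0},
  {"offset": [-11.7, 0.94, 16.6], "turn": 0},
])

```text
t: 2.5
eef_pos: [0.5451, 0.2605, 0.2365]
ee_rot: [3.14, -0.003, -1.929]
force: [-0.4, 0.1, -0.8]
width: 0.0879
```

```bash
python3 to.py 0.5455 0.2632 0.238; python3 -c "
from h import *
a=grab_frame('side')['frame'][180:400,130:430];b=grab_frame('top')['frame'][190:330,120:320]
cv2.imwrite('pics/g1.png',np.hstack([cv2.resize(a,(400,293)),cv2.resize(b,(400,293))]))"
```

```text
t 2.5 offset cm [-0.26  0.05 -0.15] pos [0.5451 0.2605 0.2365] rpy deg [ 1.7990e+02 -1.6000e-01 -1.1053e+02] F [-0.37  0.07 -0.81] w 0.0879 q [ 0.77  0.4  -0.35 -0.   -0.82 -1.13]
```

View pics/g1.png

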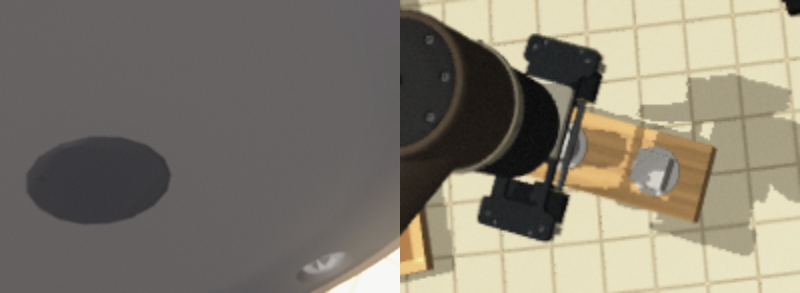

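The arm blocks the side view. In the top view the gripper straddles the round stop at about (572,148) in the mosaic, clear of the square one at (655,170).

send_rows([
  {"offset": [0, 0, 0], "turn": 0},
  {"offset": [0, 0, 0], "turn": 0},
])

```text
t: 2.8
eef_pos: [0.5461, 0.2612, 0.2399]
ee_rot: [-3.141, 0.002, -1.929]
force: [-0.1, 0.2, -0.3]
width: 0.0875
```

```bash
python3 to.py 0.5455 0.2632 0.238
```

```text
t 2.8 offset cm [-0.16  0.12  0.19] pos [0.5461 0.2612 0.2399] rpy deg [-1.7994e+02  9.0000e-02 -1.1051e+02] F [-0.09  0.18 -0.33] w 0.0875 q [ 0.77  0.4  -0.35  0.   -0.83 -1.13]
```

send_rows([
  {"offset": [-0.2, 0.1, 0.1], "turn": 0},
  {"offset": [-0.2, 0.1, 0.1], "turn": 0},
  {"offset": [-0.2, 0.1, 0.1], "turn": 0},
  {"offset": [-0.2, 0.1, 0.1], "turn": 0},
  {"offset": [-0.2, 0.1, 0.1], "turn": 0},
  {"offset": [-0.2, 0.1, 0.1], "turn": 0},
  {"offset": [-0.2, 0.1, 0.1], "turn": 0},
  {"offset": [-0.2, 0.1, 0.1], "turn": 0},
], hand=-1, squeeze=25)

```text
t: 3.6
eef_pos: [0.5454, 0.2632, 0.2376]
ee_rot: [3.142, -0.0, -1.929]
force: [-0.1, -0.6, -0.1]
width: 0.0392
```

```bash
python3 to.py 0.5455 0.2632 0.238
```

```text
t 3.6 offset cm [-0.01 -0.01 -0.04] pos [0.5454 0.2632 0.2376] rpy deg [ 180.     -0.   -110.51] F [-0.09 -0.61 -0.14] w 0.0392 q [ 0.77  0.4  -0.35  0.   -0.82 -1.13]
```

send_rows([
  {"offset": [0, 0, -0.7], "turn": 0},
  {"offset": [0, 0, -2], "turn": 0},
  {"offset": [0, 0, -4], "turn": 0},
  {"offset": [0, 0, -6.5], "turn": 0},
  {"offset": [0, 0, -9], "turn": 0},
  {"offset": [0, 0, -11.5], "turn": 0},
  {"offset": [0, 0, -13.5], "turn": 0},
  {"offset": [0, 0, -14], "turn": 0},
])

```text
t: 4.4
eef_pos: [0.5458, 0.2633, 0.3814]
ee_rot: [-3.139, 0.004, -1.929]
force: [-0.1, 0.3, -2.4]
width: 0.0392
```

```bash
python3 to.py 0.4887 -0.164 0.378
```

```text
t 4.4 offset cm [42.03 -9.62  0.18] pos [0.5458 0.2633 0.3814] rpy deg [-179.84    0.25 -110.5 ] F [-0.12  0.26 -2.43] w 0.0392 q [ 0.77  0.26 -0.18  0.   -1.12 -1.13]
```

Held: the force shows about 2.4 N of weight and the width is 39 mm. Next I carry it over to the block.

send_rows([
  {"offset": [2, -0.5, 0], "turn": 0},
  {"offset": [6, -1.4, 0], "turn": 0},
  {"offset": [10.5, -2.4, 0], "turn": 0},
  {"offset": [15, -3.4, 0], "turn": 0},
  {"offset": [19.5, -4.5, 0], "turn": 0},
  {"offset": [24, -5.5, 0], "turn": 0},
  {"offset": [28.5, -6.5, 0], "turn": 0},
  {"offset": [33, -7.6, 0], "turn": 0},
])

```text
t: 5.2
eef_pos: [0.4994, -0.0746, 0.3771]
ee_rot: [3.141, -0.0, -1.929]
force: [1.8, -1.8, -1.8]
width: 0.0393
```

send_rows([
  {"offset": [4, -0.9, 0], "turn": 0},
  {"offset": [7, -1.6, 0], "turn": 0},
  {"offset": [8.5, -1.9, 0], "turn": 0},
  {"offset": [9, -2.0, 0], "turn": 0},
  {"offset": [9, -2.0, 0], "turn": 0},
  {"offset": [9, -2.0, 0], "turn": 0},
])

```text
t: 5.8
eef_pos: [0.4879, -0.1635, 0.3773]
ee_rot: [3.141, 0.0, -1.929]
force: [0.5, 0.4, -1.8]
width: 0.0392
```

```bash
python3 to.py 0.4887 -0.164 0.30; python3 -c "
from h import *
a=grab_frame('side');cv2.imwrite('pics/g2.png',cv2.resize(a['frame'][20:260,280:600],(640,480)));np.save('side1.npy',world(a))"
```

```text
t 5.8 offset cm [ 0.02 -0.09  7.73] pos [ 0.4879 -0.1635  0.3773] rpy deg [ 179.97    0.   -110.52] F [ 0.55  0.42 -1.78] w 0.0392 q [ 0.06  0.12 -0.38 -0.   -1.08 -0.42]
```

View pics/g2.png

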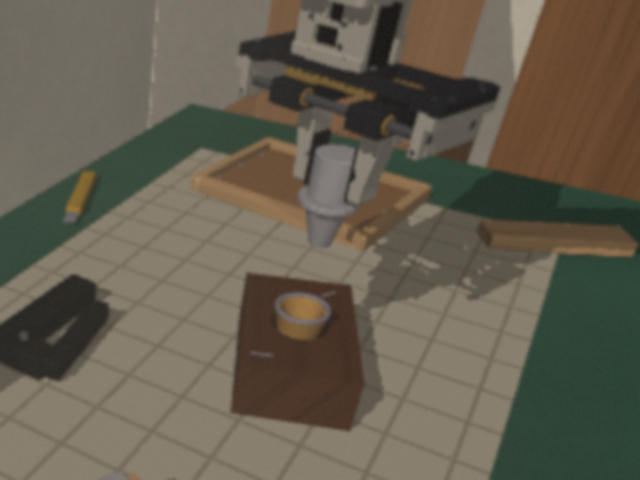

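The side view shows the stop hanging upright over the block, its shank end at about (320,243) in the crop, with the bush mouth clear at (302,310). Next I measure the stop against the bush in this same camera.

```bash
python3 - <<'E'
from h import *
from scipy.optimize import least_squares
P=np.load("side1.npy"); Q=P[60:200,400:480].reshape(-1,3); Q=Q[np.isfinite(Q).all(1)]
c0=np.array([.488,-.164]); v=np.array([.336,.464])-c0; v/=np.linalg.norm(v)
near=Q[np.linalg.norm(Q[:,:2]-c0,axis=1)<.035]
h,e=np.histogram(near[:,2],np.arange(.05,.27,.004)); print({round(float(e[i]),3):int(h[i]) for i in range(len(h)) if h[i]})
def fit(z0,z1,rf,cosmin):
    T=near[(near[:,2]>z0)&(near[:,2]<z1)]
    d=T[:,:2]-c0; d/=np.linalg.norm(d,axis=1)[:,None]; T=T[d@v>cosmin]
    r=least_squares(lambda p:np.linalg.norm(T[:,:2]-p,axis=1)-rf(T[:,2]),c0,loss="soft_l1",f_scale=.001)
    print(len(T),r.x.round(4),"rms mm",(1000*np.sqrt(np.mean(r.fun**2))).round(2))
for cm in(.5,.75): fit(.203,.228,lambda z:.02+0*z,cm)
zs=.2337-.046
fit(zs-.038,zs-.004,lambda z:.02-(zs-z)*.25,.3)
# ring again
B=P[150:200,405:460].reshape(-1,3);B=B[np.isfinite(B).all(1)];T=B[(B[:,2]>.0605)&(B[:,2]<.1)]
h_=T[T[:,2]>.073]; hull=cv2.convexHull((h_[:,:2]*1000).astype(np.float32))[:,0]
x,y=hull.T;a=np.linalg.lstsq(np.c_[2*x,2*y,np.ones(len(x))],x*x+y*y,rcond=None)[0];print("ring",a[:2],np.sqrt(a[2]+a[0]**2+a[1]**2),"z pct",np.percentile(h_[:,2],[50,90,98]),len(h_))
E
```

```text
{0.05: 30, 0.054: 143, 0.058: 126, 0.062: 65, 0.066: 75, 0.07: 93, 0.074: 139, 0.078: 1, 0.146: 13, 0.15: 20, 0.154: 22, 0.158: 24, 0.162: 28, 0.166: 28, 0.17: 32, 0.174: 34, 0.178: 35, 0.182: 19, 0.186: 36, 0.19: 127, 0.194: 54, 0.198: 59, 0.202: 69, 0.206: 74, 0.21: 80, 0.214: 74, 0.218: 80, 0.222: 76, 0.226: 76, 0.23: 193, 0.234: 58, 0.238: 46, 0.242: 59, 0.246: 42, 0.25: 43, 0.254: 42, 0.258: 24, 0.262: 22, 0.266: 15}
336 [ 0.4843 -0.1631] rms mm 3.73
305 [ 0.4831 -0.1633] rms mm 3.66
234 [ 0.4868 -0.1635] rms mm 0.8
ring [ 488.01202524 -164.12792779] 26.15050984313598 z pct [0.07585421 0.07708235 0.0776352 ] 169
```

send_rows([
  {"offset": [0, -0.15, 1], "turn": 0},
  {"offset": [0, -0.15, 3], "turn": 0},
  {"offset": [0, -0.15, 5], "turn": 0},
  {"offset": [0, -0.15, 6.5], "turn": 0},
  {"offset": [0, -0.15, 7.5], "turn": 0},
  {"offset": [0, -0.15, 8.2], "turn": 0},
  {"offset": [0, -0.15, 8.6], "turn": 0},
  {"offset": [0, -0.15, 8.6], "turn": 0},
])

```text
t: 6.65
eef_pos: [0.4896, -0.1642, 0.2914]
ee_rot: [3.141, -0.0, -1.929]
force: [0.1, 0.3, -2.0]
width: 0.0395
```

```bash
python3 to.py 0.4895 -0.164 0.2896
```

```text
t 6.65 offset cm [-0.02  0.02  0.18] pos [ 0.4896 -0.1642  0.2914] rpy deg [ 1.7998e+02 -1.0000e-02 -1.1050e+02] F [ 0.09  0.32 -1.97] w 0.0395 q [ 0.06  0.21 -0.49  0.   -0.88 -0.41]
```

send_rows([
  {"offset": [0, 0, 0.2], "turn": 0},
  {"offset": [0, 0, 0.4], "turn": 0},
  {"offset": [0, 0, 0.6], "turn": 0},
  {"offset": [0, 0, 0.8], "turn": 0},
  {"offset": [0, 0, 0.8], "turn": 0},
])

```text
t: 7.15
eef_pos: [0.4894, -0.1644, 0.2834]
ee_rot: [3.141, -0.0, -1.929]
force: [0.6, -0.9, -2.5]
width: 0.0396
```

send_rows([
  {"offset": [0, 0, 0.1], "turn": 0},
  {"offset": [0, 0, 0.2], "turn": 0},
  {"offset": [0, 0, 0.3], "turn": 0},
  {"offset": [0, 0, 0.3], "turn": 0},
])

```text
t: 7.55
eef_pos: [0.4895, -0.1644, 0.2805]
ee_rot: [3.141, -0.0, -1.929]
force: [0.0, -0.5, -1.8]
width: 0.0397
```

send_rows([
  {"offset": [0, 0, 0.1], "turn": 0},
  {"offset": [0, 0, 0.2], "turn": 0},
  {"offset": [0, 0, 0.3], "turn": 0},
  {"offset": [0, 0, 0.3], "turn": 0},
])

```text
t: 7.95
eef_pos: [0.4895, -0.1643, 0.2775]
ee_rot: [3.141, -0.0, -1.929]
force: [-0.8, -0.5, -2.8]
width: 0.0398
```

send_rows([
  {"offset": [0, 0, 0.1], "turn": 0},
  {"offset": [0, 0, 0.2], "turn": 0},
  {"offset": [0, 0, 0.3], "turn": 0},
  {"offset": [0, 0, 0.3], "turn": 0},
])

```text
t: 8.35
eef_pos: [0.4895, -0.1643, 0.2745]
ee_rot: [3.141, -0.0, -1.929]
force: [-0.1, 0.2, -2.8]
width: 0.0394
```

send_rows([
  {"offset": [0, 0, 0.1], "turn": 0},
  {"offset": [0, 0, 0.2], "turn": 0},
  {"offset": [0, 0, 0.2], "turn": 0},
])

```text
t: 8.65
eef_pos: [0.4895, -0.1644, 0.2725]
ee_rot: [3.141, -0.0, -1.929]
force: [0.8, -0.3, -1.2]
width: 0.0401
```

```bash
python3 to.py 0.4895 -0.164 0.27; python3 -c "
from h import *
a=grab_frame('side');cv2.imwrite('pics/g3.png',cv2.resize(a['frame'][100:240,350:530],(720,560),interpolation=cv2.INTER_CUBIC));np.save('side2.npy',world(a))"
```

```text
t 8.65 offset cm [-0.03  0.01  0.25] pos [ 0.4895 -0.1644  0.2725] rpy deg [ 179.99   -0.   -110.52] F [ 0.82 -0.27 -1.19] w 0.0401 q [ 0.06  0.23 -0.51 -0.   -0.83 -0.41]
```

View pics/g3.png

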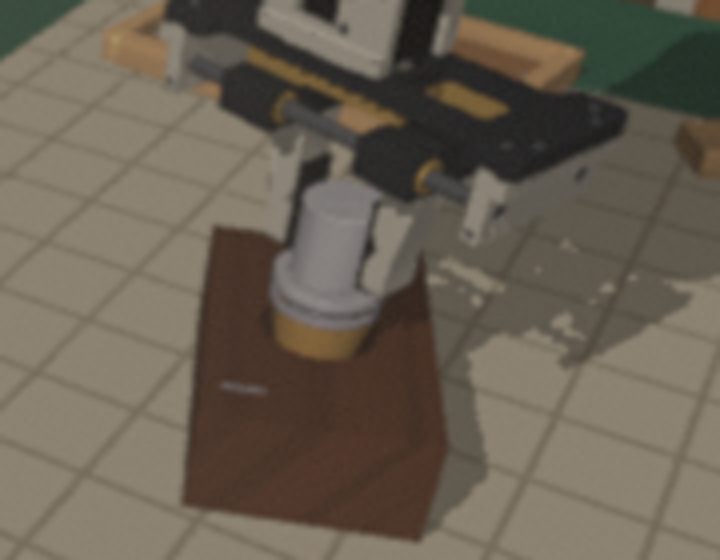

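The shank is in the bore, with the flange a few mm above the ring at about (323,305), and it is centred. I keep lowering.

send_rows([
  {"offset": [0, 0, 0.1], "turn": 0},
  {"offset": [0, 0, 0.1], "turn": 0},
])

```text
t: 8.9
eef_pos: [0.4895, -0.1644, 0.2716]
ee_rot: [3.141, -0.0, -1.929]
force: [0.1, 0.7, -2.9]
width: 0.0394
```

send_rows([
  {"offset": [0, 0, 0.1], "turn": 0},
  {"offset": [0, 0, 0.1], "turn": 0},
])

```text
t: 9.1
eef_pos: [0.4896, -0.1644, 0.2709]
ee_rot: [-3.141, -0.0, -1.929]
force: [-1.4, 0.7, 1.6]
width: 0.0398
```

send_rows([
  {"offset": [0, 0, 0.1], "turn": 0},
  {"offset": [0, 0, 0.1], "turn": 0},
])

```text
t: 9.3
eef_pos: [0.4896, -0.1644, 0.27]
ee_rot: [-3.141, 0.0, -1.929]
force: [-1.3, 1.1, 3.9]
width: 0.0393
```

Contact with the plunger, about 6 N net. I release, retreat upward and close.

send_rows([
  {"offset": [0, 0, 0], "turn": 0},
  {"offset": [0, 0, 0], "turn": 0},
  {"offset": [0, 0, 0], "turn": 0},
  {"offset": [0, 0, 0], "turn": 0},
  {"offset": [0, 0, 0], "turn": 0},
  {"offset": [0, 0, 0], "turn": 0},
], hand=1)

```text
t: 9.9
eef_pos: [0.4896, -0.1643, 0.2696]
ee_rot: [3.142, 0.0, -1.929]
force: [-0.2, 0.0, 0.3]
width: 0.0819
```

send_rows([
  {"offset": [0, 0, -0.5], "turn": 0},
  {"offset": [0, 0, -1.5], "turn": 0},
  {"offset": [0, 0, -3], "turn": 0},
  {"offset": [0, 0, -5], "turn": 0},
  {"offset": [0, 0, -7], "turn": 0},
  {"offset": [0, 0, -8.5], "turn": 0},
  {"offset": [0, 0, -9], "turn": 0},
  {"offset": [0, 0, -9], "turn": 0},
])

```text
t: 10.7
eef_pos: [0.4896, -0.1644, 0.3607]
ee_rot: [-3.14, 0.001, -1.929]
force: [-0.1, -0.2, -0.2]
width: 0.0875
```

send_rows([
  {"offset": [0, 0, 0], "turn": 0},
  {"offset": [0, 0, 0], "turn": 0},
  {"offset": [0, 0, 0], "turn": 0},
  {"offset": [0, 0, 0], "turn": 0},
  {"offset": [0, 0, 0], "turn": 0},
  {"offset": [0, 0, 0], "turn": 0},
  {"offset": [0, 0, 0], "turn": 0},
  {"offset": [0, 0, 0], "turn": 0},
], hand=-1)

```text
t: 11.5
eef_pos: [0.4895, -0.1644, 0.3597]
ee_rot: [-3.142, 0.0, -1.929]
force: [-0.2, -0.8, 0.4]
width: 0.0294
```

```bash
python3 - <<'E'
from h import *
from scipy.optimize import least_squares
s=get_state();print(s['t'],s['eef_pos'],s['force'],s['width'])
a=grab_frame('side');cv2.imwrite('pics/g4.png',cv2.resize(a['frame'][100:240,350:530],(720,560),interpolation=cv2.INTER_CUBIC))
P=world(a);Q=P[130:200,400:470].reshape(-1,3);Q=Q[np.isfinite(Q).all(1)]
T=Q[(np.linalg.norm(Q[:,:2]-[.488,-.164],axis=1)<.026)]
H=T[(T[:,2]>.095)&(T[:,2]<.138)]
r=least_squares(lambda p:np.linalg.norm(H[:,:2]-p,axis=1)-.02,[.488,-.164],loss="soft_l1",f_scale=.001);print("head",r.x,len(H),np.std(r.fun))
h,e=np.histogram(T[:,2],np.arange(.06,.19,.002));print({round(float(e[i]),3):int(h[i]) for i in range(len(h)) if h[i]})
E
```

```text
11.5 [ 0.48954741 -0.16435357  0.35967664] [-0.2372808  -0.75560734  0.43927071] 0.02935381686948512
head [ 0.48847999 -0.16458377] 486 0.0043961579324230445
{0.06: 17, 0.062: 16, 0.064: 16, 0.066: 17, 0.068: 17, 0.07: 16, 0.072: 15, 0.074: 29, 0.076: 29, 0.078: 1, 0.08: 4, 0.082: 7, 0.084: 37, 0.086: 79, 0.088: 17, 0.09: 19, 0.092: 20, 0.094: 19, 0.096: 22, 0.098: 20, 0.1: 18, 0.102: 22, 0.104: 19, 0.106: 20, 0.108: 18, 0.11: 19, 0.112: 23, 0.114: 23, 0.116: 16, 0.118: 23, 0.12: 18, 0.122: 26, 0.124: 78, 0.126: 113}
```

View pics/g4.png

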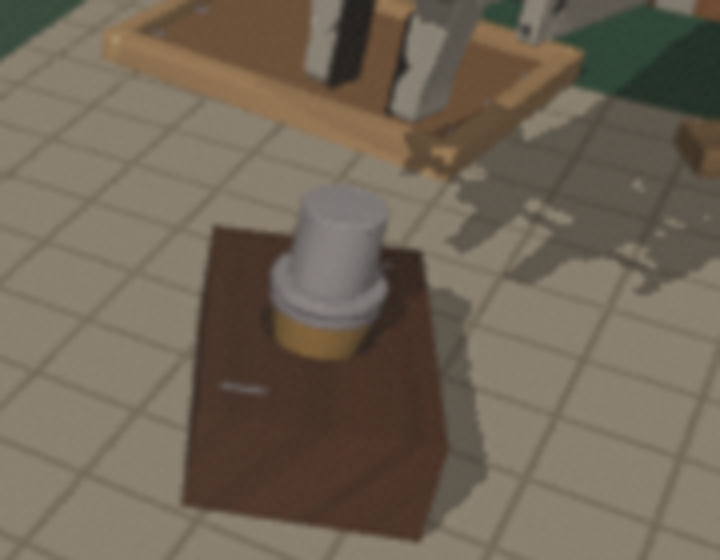

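The stop stands upright and centred, with its head top at z≈0.126 and the flange just above the ring. I descend with the fingers closing.

send_rows([
  {"offset": [0, 0, 0], "turn": 0},
  {"offset": [0, 0, 0], "turn": 0},
  {"offset": [0, 0, 0.5], "turn": 0},
  {"offset": [0, 0, 1.5], "turn": 0},
  {"offset": [0, 0, 2.8], "turn": 0},
  {"offset": [0, 0, 4], "turn": 0},
  {"offset": [0, 0, 4.8], "turn": 0},
  {"offset": [0, 0, 5.0], "turn": 0},
])

```text
t: 12.35
eef_pos: [0.4892, -0.1644, 0.3082]
ee_rot: [3.139, -0.001, -1.929]
force: [-0.4, 0.8, 0.8]
width: 0.0005
```

send_rows([
  {"offset": [0, 0, 0.1], "turn": 0},
  {"offset": [0, 0, 0.2], "turn": 0},
  {"offset": [0, 0, 0.3], "turn": 0},
  {"offset": [0, 0, 0.3], "turn": 0},
])

```text
t: 12.75
eef_pos: [0.4896, -0.1643, 0.3069]
ee_rot: [-3.141, 0.0, -1.929]
force: [0.2, 0.5, -1.1]
width: 0.0002
```

send_rows([
  {"offset": [0, 0, 0.1], "turn": 0},
  {"offset": [0, 0, 0.2], "turn": 0},
  {"offset": [0, 0, 0.2], "turn": 0},
])

```text
t: 13.05
eef_pos: [0.4896, -0.1644, 0.3047]
ee_rot: [-3.141, 0.0, -1.929]
force: [-0.9, 0.8, -0.3]
width: 0.0005
```

send_rows([
  {"offset": [0, 0, 0.05], "turn": 0},
  {"offset": [0, 0, 0.1], "turn": 0},
  {"offset": [0, 0, 0.1], "turn": 0},
])

```text
t: 13.35
eef_pos: [0.4898, -0.1644, 0.304]
ee_rot: [-3.141, 0.0, -1.929]
force: [0.2, -0.6, 4.4]
width: 0.0006
```

send_rows([
  {"offset": [0, 0, 0.05], "turn": 0},
  {"offset": [0, 0, 0.1], "turn": 0},
  {"offset": [0, 0, 0.1], "turn": 0},
])

```text
t: 13.65
eef_pos: [0.4896, -0.1644, 0.3027]
ee_rot: [-3.141, 0.0, -1.929]
force: [0.2, 0.1, 5.2]
width: 0.0005
```

send_rows([
  {"offset": [0, 0, 0.05], "turn": 0},
  {"offset": [0, 0, 0.1], "turn": 0},
  {"offset": [0, 0, 0.1], "turn": 0},
])

```text
t: 13.95
eef_pos: [0.4895, -0.1643, 0.3016]
ee_rot: [3.142, 0.0, -1.929]
force: [-0.1, 0.5, 3.9]
width: 0.0001
```

send_rows([
  {"offset": [0, 0, 0.05], "turn": 0},
  {"offset": [0, 0, 0.1], "turn": 0},
  {"offset": [0, 0, 0.1], "turn": 0},
])

```text
t: 14.25
eef_pos: [0.4897, -0.1644, 0.3009]
ee_rot: [-3.141, -0.0, -1.929]
force: [-0.1, -0.4, 7.2]
width: 0.0003
```

send_rows([
  {"offset": [0, 0, 0.05], "turn": 0},
  {"offset": [0, 0, 0.1], "turn": 0},
  {"offset": [0, 0, 0.1], "turn": 0},
])

```text
t: 14.55
eef_pos: [0.4897, -0.1644, 0.3001]
ee_rot: [-3.141, -0.0, -1.929]
force: [-0.6, 0.4, 8.1]
width: 0.0008
```

send_rows([
  {"offset": [0, 0, 0.05], "turn": 0},
  {"offset": [0, 0, 0.05], "turn": 0},
])

```text
t: 14.75
eef_pos: [0.4897, -0.1644, 0.2996]
ee_rot: [-3.141, 0.0, -1.929]
force: [-0.2, 0.6, 7.3]
width: 0.0004
```

send_rows([
  {"offset": [0, 0, 0.05], "turn": 0},
  {"offset": [0, 0, 0.05], "turn": 0},
])

```text
t: 14.95
eef_pos: [0.4897, -0.1644, 0.2991]
ee_rot: [-3.141, -0.0, -1.929]
force: [-1.4, -0.1, 7.8]
width: 0.0004
```

send_rows([
  {"offset": [0, 0, 0.05], "turn": 0},
  {"offset": [0, 0, 0.05], "turn": 0},
])

```text
t: 15.15
eef_pos: [0.4897, -0.1644, 0.2986]
ee_rot: [-3.141, -0.0, -1.929]
force: [-0.3, -0.3, 8.1]
width: 0.0003
```

send_rows([
  {"offset": [0, 0, 0.05], "turn": 0},
  {"offset": [0, 0, 0.05], "turn": 0},
])

```text
t: 15.35
eef_pos: [0.4897, -0.1644, 0.2982]
ee_rot: [-3.141, -0.0, -1.929]
force: [0.1, 0.1, 9.0]
width: 0.0002
```

send_rows([
  {"offset": [0, 0, 0.05], "turn": 0},
  {"offset": [0, 0, 0.05], "turn": 0},
])

```text
t: 15.55
eef_pos: [0.4897, -0.1644, 0.2981]
ee_rot: [-3.141, -0.0, -1.928]
force: [-2.9, 0.7, 13.3]
width: 0.0007
```

send_rows([
  {"offset": [0, 0, 0.05], "turn": 0},
  {"offset": [0, 0, 0.05], "turn": 0},
])

```text
t: 15.75
eef_pos: [0.4897, -0.1644, 0.2981]
ee_rot: [-3.14, -0.0, -1.928]
force: [-4.2, 1.8, 17.5]
width: 0.0004
```

```bash
python3 to.py 0.4897 -0.1644 0.298
```

```text
t 15.75 offset cm [-0.    0.    0.01] pos [ 0.4897 -0.1644  0.2981] rpy deg [-1.7993e+02 -1.0000e-02 -1.1048e+02] F [-4.19  1.79 17.48] w 0.0004 q [ 0.06  0.2  -0.48  0.   -0.89 -0.41]
```

send_rows([
  {"offset": [0, 0, 0.03], "turn": 0},
  {"offset": [0, 0, 0.03], "turn": 0},
  {"offset": [0, 0, 0.03], "turn": 0},
])

```text
t: 16.05
eef_pos: [0.4897, -0.1644, 0.2981]
ee_rot: [-3.14, -0.0, -1.928]
force: [-5.1, 2.3, 19.6]
width: 0.0005
```

send_rows([
  {"offset": [0, 0, 0], "turn": 0},
  {"offset": [0, 0, 0], "turn": 0},
  {"offset": [0, 0, 0], "turn": 0},
  {"offset": [0, 0, 0], "turn": 0},
  {"offset": [0, 0, 0], "turn": 0},
  {"offset": [0, 0, 0], "turn": 0},
])

```text
t: 16.65
eef_pos: [0.4897, -0.1644, 0.2981]
ee_rot: [-3.14, -0.0, -1.928]
force: [-5.3, 2.7, 19.7]
width: 0.0
```

send_rows([
  {"offset": [0, 0, 0], "turn": 0},
  {"offset": [0, 0, 0], "turn": 0},
  {"offset": [0, 0, 0], "turn": 0},
  {"offset": [0, 0, 0], "turn": 0},
  {"offset": [0, 0, 0], "turn": 0},
  {"offset": [0, 0, 0], "turn": 0},
])

```text
t: 17.25
eef_pos: [0.4897, -0.1644, 0.2981]
ee_rot: [-3.14, -0.0, -1.928]
force: [-5.2, 2.6, 21.1]
width: 0.0006
```

The stop is hard against the rim: TCP z didn't move while the force rose from 13 to 20 N, and it held about 20 N for 1.2 s. I let go and check.

send_rows([
  {"offset": [0, 0, -0.1], "turn": 0},
  {"offset": [0, 0, -0.3], "turn": 0},
  {"offset": [0, 0, -1], "turn": 0},
  {"offset": [0, 0, -2.5], "turn": 0},
  {"offset": [0, 0, -4.5], "turn": 0},
  {"offset": [0, 0, -6.5], "turn": 0},
  {"offset": [0, 0, -8], "turn": 0},
  {"offset": [0, 0, -8], "turn": 0},
])

```text
t: 18.05
eef_pos: [0.49, -0.1644, 0.3783]
ee_rot: [-3.139, 0.001, -1.929]
force: [1.1, -0.6, -1.0]
width: 0.0007
```

```bash
python3 - <<'E'
from h import *
s=get_state();print(s['t'],s['eef_pos'],s['force'])
a=grab_frame('side');f=a['frame']
cv2.imwrite('pics/g5.png',np.hstack([cv2.resize(f,(640,400))[:, :],cv2.resize(f[140:210,415-40:415+72],(160,100))[[min(i//4,99) for i in range(400)]]])[:, :640])
cv2.imwrite('pics/g5.png',np.vstack([cv2.resize(f[120:220,375:535],(640,400),interpolation=cv2.INTER_CUBIC),cv2.resize(f,(320,200)).repeat(1,0) if 0 else cv2.copyMakeBorder(cv2.resize(f,(320,200)),0,0,0,320,0)]))
P=world(a);Q=P[130:200,400:470].reshape(-1,3);Q=Q[np.isfinite(Q).all(1)]
T=Q[(np.linalg.norm(Q[:,:2]-[.488,-.164],axis=1)<.028)]
H=T[(T[:,2]>.11)&(T[:,2]<.14)];print("top z",np.median(H[H[:,2]>np.percentile(H[:,2],60)][:,2]))
h=T[(T[:,2]>.07)&(T[:,2]<.09)];F=h[h[:,2]>.0765];print("flange top z",np.median(F[:,2]),len(F))
Pq=P[245:330,230:390].reshape(-1,3);Pq=Pq[np.isfinite(Pq).all(1)];S=Pq[(Pq[:,2]>.09)];print("square",cv2.minAreaRect((S[:,:2]*1000).astype(np.float32)))
E
```

```text
18.05 [ 0.48995378 -0.16438659  0.37833978] [ 1.11892067 -0.64405907 -0.97307045]
top z 0.11980633712761818
flange top z 0.07994611496712556 238
square ((504.8027648925781, 160.6297607421875), (36.80919647216797, 36.67534637451172), 64.4588394165039)
```

View pics/g5.png

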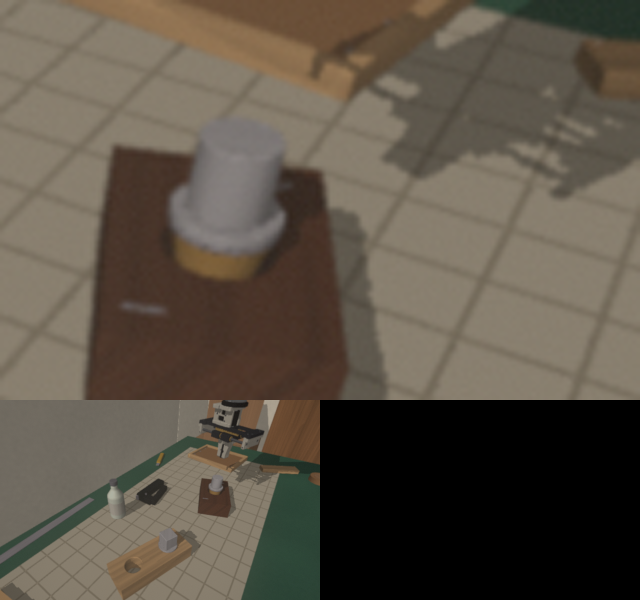

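The view shows the stop upright with its flange seated on the bush at about (228,235). Its top is at z=0.1198, so the shoulder is at 0.0738, which matches the rim. The square stop, glue bottle and point gun look unmoved.

```bash
python3 -c "
from station import *
print(job_done())"
```

```text
the job is handed in; nothing more can be done
None
```

The round-headed stop is home in the brass bush, and I handed the job in at about 18 s of the 67 s allowed. I lowered it gripped until it stood on the plunger and released it. Then I pressed its top with closed fingers until it stopped hard, and let go.

- **Press:** the force read 8–9 N as the ring went down, then rose from 13 to 20 N with no further travel (tool height 0.2981 m). I held 19.6–21.1 N for about 1.2 s; the highest reading was 21.1 N, taken at the end of each move.
- **Seating:** the last picture puts the head top at z = 0.1198 m, so the shoulder is at 0.0738 m. The rim I worked out from the ring height is about 0.0735–0.074 m, so the two agree within camera accuracy. The seat ring's travel was not measured directly.
- **Other objects:** the square-headed stop measured the same position as at the start. The point gun and glue bottle look unmoved in the last picture, but I did not measure them.
- **Side force:** about 5–6 N of sideways force showed up while leaning on the stop and was gone after release. I did not find the cause.

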